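Seat the drive gear of the noodle roller

ROBOT

A 6-joint arm with a two-finger parallel gripper is mounted at the origin on the work surface. World frame = base frame: x ahead of the robot, y to its left, z up, the work surface at z = 0. Lengths are in mm, angles in rad, forces in N, time in s.
With the tool pointing down it reaches from about 275 to 1000 mm from the base axis. Payload 8.4 kg.
Tool frame: the origin (TCP) lies midway between the tips of the shut fingers; the grasp point (between the pads) lies grip_depth behind it (grip_depth is the distance from the TCP to the grasp point, in mm); z points along the fingers, y is the line along which they close (so a half turn about z gives the same grasp; the last joint's range is limited). The gripper opens to 85 mm and grips with 20 to 120 N. Pads are 22 mm wide; open, the fingers measure 114 mm over their backs; the gripper's body (76 mm by 85 mm) begins 54 mm behind the grasp point. The pads swing forward as they close: fully open they stand 13 mm farther back than shut.
Start: joints at [-1.297, 0.353, 1.633, -0, 1.155, -0.002], TCP at [170.196, -601.383, 231.281] pointing down, gripper open.
Joint ranges: [-2.63, 2.63], [-0.92, 2.1], [0.06, 2.66], [-1.3, 4.44], [0, 2.69], [-3.02, 3.02]. Speed limits (rad/s): [2.22, 2.22, 2.79, 3.14, 3.14, 3.14].

INTERFACE

Orientations are given as [roll, pitch, yaw] about the fixed x, y, z axes, in that order (R = Rz(yaw) Ry(pitch) Rx(roll)).
In Python, from rig import * gives the robot as it stands.
- The arm moves only by the shell command python3 -m creep 'ROWS' [FORCE]. ROWS is JSON, a list of rows, each an object of numbers: "x", "y", "z": the shift along the tool's x, y, z in mm; "rx", "ry", "rz": the turn, a rotation vector about the tool's x, y, z in rad; "hand": the finger opening in mm, from 0 to 85.4. A call has 1 to 20 rows; each row shifts and turns the commanded pose from where the row before left it, along the tool's axes as they then stand; what a row does not reach is not made up. A row lasts 1/8 s, in which the tool goes at most 62.5 mm and 10.7 degrees, less where a joint would pass 70% of its speed; a pose out of reach is approached as far as the arm can. A call with a gripper value outside its range is refused whole. The fingers move at their own pace and stop on an object; FORCE is the grip in N (left out, the last holds). Time passes only in rows, so rows that do not move let the fingers close. It gives the time, the measured TCP pose, the force, the opening and the grip force at its end, in the units of the state.
- sense(): the state, without advancing time (a new reading comes with each control period).
- grab_frame(name): name is "scene" or "top" or "wrist"; returns the picture (384x512x3 uint8, red, green, blue); there is no depth.
- get_calibration(name): a dict with "K" (3x3 intrinsics, pixels), "R" (3x3) and "t" (3): a world point X has camera coordinates R X + t. Camera axes: x right, y down, z forward; pixel columns grow to the right and rows downward; lengths in mm; the calibration is good to about 2 mm. A picture is of the moment at which its call begins: read the wrist's pose just before it. get_calibration takes no time and is no camera call; for the wrist camera it gives the pose at the moment of the call.
- sign_off(): hands the job in; it is judged then, once.
The state is a dict: "clock": time; "qpos": joint angles; "qvel": joint speeds; "joint_efforts": joint torques, N m; "eef_pos": TCP position; "tcp_rot": TCP orientation; "contact_force": force on the tool from outside, world axes, zero at the start; "wrist_torque": the same for the moment, N m; "opening": opening from 0.0 (shut) to 1.0 (fully open); "grasp_force": force on a finger pad.
Only numpy, scipy, OpenCV 4.12 (cv2) and the standard library are available. Lean on these libraries where they do the work, as an engineer would, in place of code of your own. Each camera call takes 0.05 s, during which the arm holds its last target. There are 200 camera calls.

TASK

Pick up the white four-toothed drive gear by its grip block, turn it until its teeth line up with the gaps of the round steel coupling on the noodle machine, and push it fully home in the coupling before letting go. Leave the blue six-toothed gear and the oil bottle where they are.

Things in the scene. Friction and masses are not known exactly. Their poses are not given: they have to be found in the camera images.
- gear_mid (a point): loose white gear, 60 mm high, about 0.2 kg, flat on the bench. Below: cross of 4 teeth 14 mm wide, 20 mm thick, 80 mm tip to tip, core 44 mm across. Above: grip block 44 (x) x 24 (y) x 40 mm high, pinched across its 24 mm. Point: on the axis half-way up, 30 mm above the underside; z up, x and y along the teeth. Grip 13 mm above this point so that fingertips clear the teeth
- drive (a point): fixed machine's coupling: open-topped steel cup, 92 mm inside, 108 outside, on a green casting. Point: centre of its flat floor, 78 mm above the bench, 22 mm below the rim; z up. 4 dark inner teeth (18 wide, 20 high, 60 mm clear between) leave gaps along +-x and +-y with 12 degrees of play; any quarter turn fits. Home: gear's underside on the floor. Rollers 155 mm high from 155 mm on the -y side
- spare_mid (a point): bystander: a loose blue gear of the same height and grip block, but with six teeth, which does not fit. This point is on its axis half-way up (30 mm above its underside). Leave it alone
- oil_mid (a point): bystander: a loose yellow oil bottle with red cap, 44 mm diameter, 130 mm high, standing upright. This point is on its axis half-way up. Leave it alone
Things that resemble listed ones, but are neither listed nor needed, are in the scene too. Of the things like the part that bears gear_mid, leave any that is turquoise; of the rest the larger one is meant.

How it is judged:
By the outcome, as a careful person would: the job done as asked, in the order asked, and still so for the second after the job is handed in, with the robot touching nothing.
It also fails if it takes over 38 s, if anything falls off the work surface, if the arm or the gripper's body presses on something with over 40 N, if the wrist force passes 120 N, or if a joint passes its speed limit or range.

## Working session

There is one attempt and no reset: what is moved stays moved. The work goes in short steps, Python scripts to look and compute and a shell command to move; the robot and the scene stay as the last step left them, time stands still between calls to the robot, and variables do not carry over. Pictures are saved under pics/ and viewed, at most 10 in all, crops included, and the job is handed in when it is done.

```bash
ls; mkdir -p pics
python3 - <<'E'
from rig import *
import cv2,numpy as np
s=sense();print({k:np.round(v,3).tolist() for k,v in s.items()})
try: print(grip_depth)
except Exception as e: print(e)
a=grab_frame("scene");b=grab_frame("top")
for n in("scene","top"):
    c=get_calibration(n);print(n,np.round(c["K"],1).tolist(),np.round(c["R"],3).tolist(),np.round(c["t"]).tolist())
cv2.imwrite("pics/scene.png",a[:,:,::-1]);cv2.imwrite("pics/top.png",cv2.resize(b,(800,600))[:,:,::-1])
E
```

```text
pics
{'clock': 0.0, 'qpos': [-1.297, 0.354, 1.634, -0.0, 1.155, -0.002], 'qvel': [0.0, -0.001, 0.002, 0.0, -0.001, -0.001], 'joint_efforts': [0.004, -60.524, -34.206, 0.0, 0.009, -0.0], 'eef_pos': [170.051, -600.92, 230.56], 'tcp_rot': [-3.14, 0.0, 0.276], 'contact_force': [0.002, 0.986, -0.14], 'wrist_torque': [0.016, 0.009, 0.026], 'grasp_force': 0.0, 'opening': 0.998}
18.700000000000003
scene [[440.6, 0.0, 262.7], [0.0, 440.6, 192.3], [0.0, 0.0, 1.0]] [[0.117, 0.993, 0.005], [0.717, -0.081, -0.692], [-0.687, 0.085, -0.722]] [-151.0, -338.0, 1246.0]
top [[380.8, 0.0, 254.5], [0.0, 380.8, 194.5], [0.0, 0.0, 1.0]] [[0.013, -0.999, 0.033], [-0.995, -0.016, -0.095], [0.095, -0.031, -0.995]] [60.0, 556.0, 813.0]
```

View pics/scene.png

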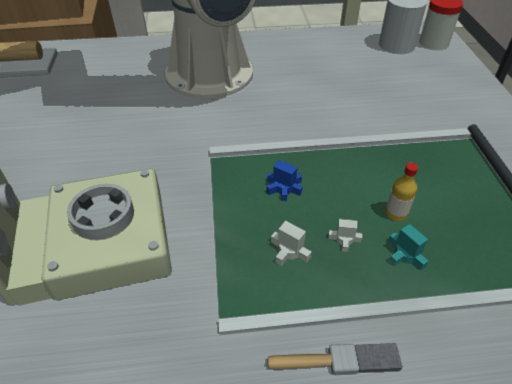

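View pics/top.png

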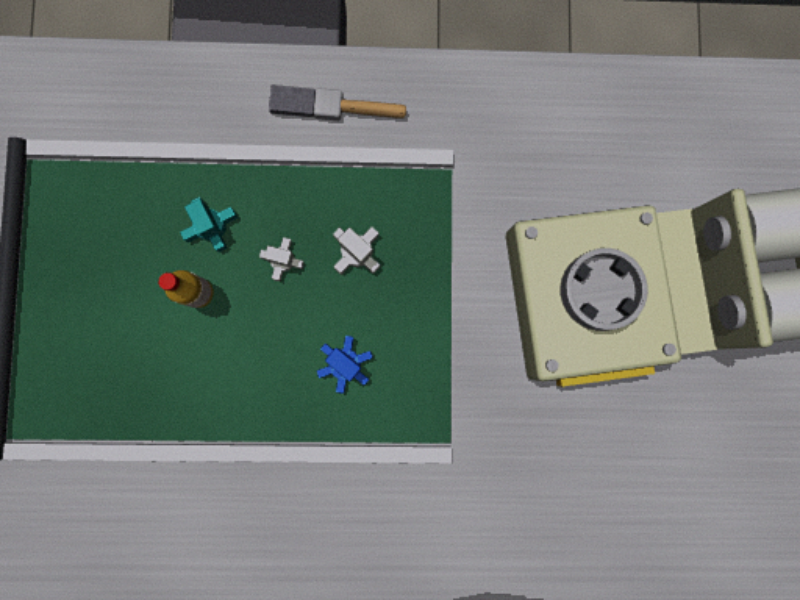

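The scene view shows the large white gear at about (290,243), a smaller white one at (347,232), the turquoise at (410,245), the blue gear at (285,178), and the coupling at (100,210). In the enlarged top view the large white gear is at (356,249) and the coupling centre at (605,290), with dark teeth around (583,272), (620,267), (626,307) and (589,312).

```bash
cat > h.py <<'E'
from rig import *
import cv2,numpy as np
def plane(cal,px,z):
    px=np.atleast_2d(px).astype(float)
    d=np.c_[px,np.ones(len(px))]@np.linalg.inv(cal["K"]).T@cal["R"]
    o=-cal["R"].T@cal["t"]
    return o+d*((z-o[2])/d[:,2])[:,None]
def blobs(m,amin):
    n,l,st,c=cv2.connectedComponentsWithStats(m.astype(np.uint8))
    return [(l==i,st[i,4],c[i]) for i in range(1,n) if st[i,4]>=amin]
E
python3 - <<'E'
from h import *
im=grab_frame("top");c=get_calibration("top")
hsv=cv2.cvtColor(im,cv2.COLOR_RGB2HSV)
print(hsv[159,228],hsv[150,221],hsv[185,387])
m=(hsv[...,1]<60)&(hsv[...,2]>110); roi=np.zeros_like(m);roi[108:278,20:286]=1
for b,a,ce in blobs(m&roi,60):
    print("white",a,ce,plane(c,ce,30)[0].round(1))
    top=b&(hsv[...,2]>hsv[...,2][b].max()-25)
    for tb,ta,tc in blobs(top,30):
        pts=np.argwhere(tb)[:,::-1];w=plane(c,pts,60)[:,:2].astype(np.float32)
        print("  top",ta,w.mean(0),cv2.minAreaRect(w))
# coupling dark teeth
m=(hsv[...,2]<75);roi[:]=0;roi[155:215,355:420]=1
P=[]
for b,a,ce in blobs(m&roi,15):
    w=plane(c,ce,98)[0];P.append(w);print("dark",a,ce.round(1),w.round(1))
print(np.mean(P,0))
# rim: grey low-sat on green casting
m=((hsv[...,1]<45)).astype(np.uint8);m[~roi]=0
cs,_=cv2.findContours(m,cv2.RETR_EXTERNAL,cv2.CHAIN_APPROX_NONE)
k=max(cs,key=cv2.contourArea);w=plane(c,k[:,0],100)[:,:2].astype(np.float32)
print("rim",cv2.contourArea(k),cv2.fitEllipse(w))
cv2.imwrite("pics/t2.png",cv2.resize(im[120:220,190:430],None,fx=3.3,fy=3.3)[:,:,::-1])
E
```

```text
[128   5 186] [124   9 189] [120   5 142]
white 319 [227.80877743 154.0815047 ] [643.2 128.4  30. ]
  top 275 [636.8318   127.165344] ((644.2536010742188, 125.40986633300781), (49.96525955200195, 42.53504943847656), 46.479286193847656)
white 185 [177.33513514 161.12972973] [625.3 238.6  30. ]
  top 154 [619.3119 232.988 ] ((621.1396484375, 236.25205993652344), (32.1577033996582, 37.87854766845703), 1.1516356468200684)
white 107 [220.28971963 166.86915888] [614.3 144.4  30. ]
  top 85 [608.7628  142.31001] ((607.4788208007812, 143.76980590820312), (25.63605499267578, 24.044761657714844), 45.7398681640625)
white 60 [176.96666667 172.98333333] [599.  238.6  30. ]
  top 34 [591.91174 233.03513] ((591.7771606445312, 233.128662109375), (10.345592498779297, 16.034624099731445), 64.27645874023438)
dark 369 [399.9 181.2] [ 580.1 -226.3   98. ]
dark 175 [366.  192.7] [ 555.4 -156.1   98. ]
dark 80 [372.3 174.3] [ 593.4 -169.6   98. ]
dark 70 [376.7 198.5] [ 543.9 -177.8   98. ]
[ 568.20270235 -182.46242969   98.        ]
rim 3059.5 ((571.9219970703125, -189.82254028320312), (128.89193725585938, 141.25390625), 176.92991638183594)
```

View pics/t2.png

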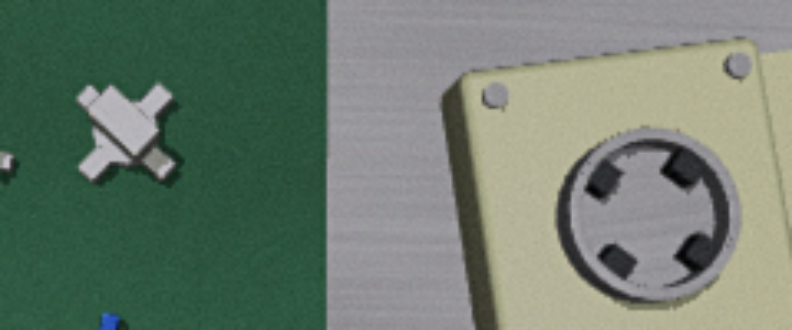

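The crop shows the gear's block top with corners near (88,92), (115,85), (160,128) and (132,155), its long axis running down-right. The rim is centred near (648,216), with teeth tops at (604,180), (684,168), (695,251) and (618,261).

Run:
```python
from h import *
c=get_calibration("top")
f=lambda p,z:plane(c,np.array(p)/3.3+[190,120],z)[:,:2].round(1)
print("tips",f([(88,95),(168,88),(170,170),(90,170)],20), "top",f([(124,120)],60))
print("rim",f([(557,216),(740,216),(648,127),(648,305),(648,216)],100))
T=f([(604,180),(684,168),(695,251),(618,261)],98);print(T,T.mean(0))
for p in T: d=p-T.mean(0);print(np.degrees(np.arctan2(d[1],d[0])))
w=get_calibration("wrist");print(w["K"].round(1).tolist(),w["R"].round(2).tolist(),(-w["R"].T@w["t"]).round(1), sense()["eef_pos"])
```

```text
tips [[656.7 153.9]
 [662.6  99.9]
 [606.4  97.6]
 [605.4 151.4]] top [[632.1 127.6]]
rim [[ 569.7 -140.9]
 [ 571.7 -255. ]
 [ 626.3 -198.6]
 [ 515.8 -196.4]
 [ 570.7 -197.5]]
[[ 592.9 -171.1]
 [ 601.3 -221.4]
 [ 549.7 -227.1]
 [ 542.7 -179. ]] [ 571.65 -199.65]
53.33938637243284
-36.26221431333734
-128.64707868764472
144.4997826665735
[[282.0, 0.0, 250.2], [0.0, 282.0, 191.3], [0.0, 0.0, 1.0]] [[0.27, -0.96, -0.0], [-0.92, -0.26, 0.29], [-0.28, -0.08, -0.96]] [ 242.8 -580.4  373.2] [ 170.11747988 -601.02815352  230.72369813]
```

Gear is at about (632,127) with its block axis at about 48°. The coupling is at about (571,-198) with gaps at about 8°. Both sizes check out, so I'm moving above the gear.

```bash
python3 -m creep '[{"x":40.2,"y":-35.9},{"x":40.2,"y":-35.9},{"x":40.2,"y":-35.9},{"x":40.2,"y":-35.9},{"x":40.2,"y":-35.9},{"x":40.2,"y":-35.9},{"x":40.2,"y":-35.9},{"x":40.2,"y":-35.9},{"x":40.2,"y":-35.9},{"x":40.2,"y":-35.9},{"x":40.2,"y":-35.9},{"x":40.2,"y":-35.9},{"x":40.2,"y":-35.9},{"x":40.2,"y":-35.9},{"x":40.2,"y":-35.9},{"x":40.2,"y":-35.9},{"rz":-0.14},{"rz":-0.14},{"rz":-0.14},{"rz":-0.14}]'
python3 - <<'E'
from h import *
s=sense();c=get_calibration("wrist");im=grab_frame("wrist")
print(s["eef_pos"],s["tcp_rot"],s["qpos"])
cv2.imwrite("pics/w1.png",im[:,:,::-1])
np.savez("w1",im=im,**c)
hsv=cv2.cvtColor(im,cv2.COLOR_RGB2HSV)
m=(hsv[...,1]<60)&(hsv[...,2]>100)
for b,a,ce in blobs(m,200): print(a,ce.round(),plane(c,ce,30)[0].round(1))
E
```

```text
[ 170.11747988 -601.02815352  230.72369813] [-3.14051752e+00 -2.26716727e-05  2.75802250e-01] [-1.29737947e+00  3.53512848e-01  1.63395298e+00  2.19777994e-05
  1.15520201e+00 -2.39429418e-03]
125268 [228. 137.] [ 199.3 -563.9   30. ]
1011 [412. 370.] [ -74. -934.   30.]
1007 [ 88. 371.] [-214.9 -441.    30. ]schema error: expected keys x, y, z, rx, ry, rz, hand
```

View pics/w1.png

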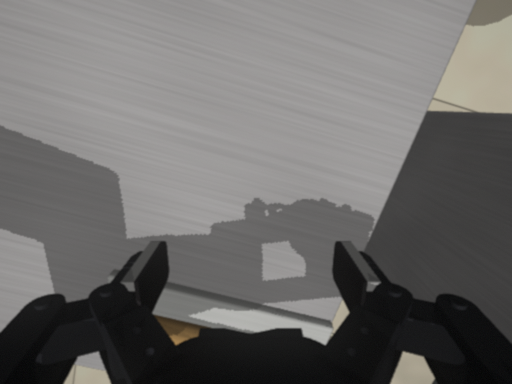

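The move was refused because every row needs all the keys. The picture still shows the bare bench at the start, with the fingertips at about (155,245) and (350,245). I'll send it again with full rows.

```bash
python3 -m creep '[{"x":40.2,"y":-35.9,"z":0,"rx":0,"ry":0,"rz":0,"hand":85},{"x":40.2,"y":-35.9,"z":0,"rx":0,"ry":0,"rz":0,"hand":85},{"x":40.2,"y":-35.9,"z":0,"rx":0,"ry":0,"rz":0,"hand":85},{"x":40.2,"y":-35.9,"z":0,"rx":0,"ry":0,"rz":0,"hand":85},{"x":40.2,"y":-35.9,"z":0,"rx":0,"ry":0,"rz":0,"hand":85},{"x":40.2,"y":-35.9,"z":0,"rx":0,"ry":0,"rz":0,"hand":85},{"x":40.2,"y":-35.9,"z":0,"rx":0,"ry":0,"rz":0,"hand":85},{"x":40.2,"y":-35.9,"z":0,"rx":0,"ry":0,"rz":0,"hand":85},{"x":40.2,"y":-35.9,"z":0,"rx":0,"ry":0,"rz":0,"hand":85},{"x":40.2,"y":-35.9,"z":0,"rx":0,"ry":0,"rz":0,"hand":85},{"x":40.2,"y":-35.9,"z":0,"rx":0,"ry":0,"rz":0,"hand":85},{"x":40.2,"y":-35.9,"z":0,"rx":0,"ry":0,"rz":0,"hand":85},{"x":40.2,"y":-35.9,"z":0,"rx":0,"ry":0,"rz":0,"hand":85},{"x":40.2,"y":-35.9,"z":0,"rx":0,"ry":0,"rz":0,"hand":85},{"x":40.2,"y":-35.9,"z":0,"rx":0,"ry":0,"rz":0,"hand":85},{"x":40.2,"y":-35.9,"z":0,"rx":0,"ry":0,"rz":0,"hand":85},{"x":0,"y":0,"z":0,"rx":0,"ry":0,"rz":-0.14,"hand":85},{"x":0,"y":0,"z":0,"rx":0,"ry":0,"rz":-0.14,"hand":85},{"x":0,"y":0,"z":0,"rx":0,"ry":0,"rz":-0.14,"hand":85},{"x":0,"y":0,"z":0,"rx":0,"ry":0,"rz":-0.14,"hand":85}]'
cat > look.py <<'E'
import sys
from h import *
s=sense();c=get_calibration("wrist");im=grab_frame("wrist")
print(s["clock"],s["eef_pos"].round(1),np.round(s["tcp_rot"],3),np.round(s["qpos"],2),np.round(s["contact_force"],1))
cv2.imwrite(f"pics/{sys.argv[1]}.png",im[:,:,::-1])
np.savez(sys.argv[1],im=im,**c)
E
python3 look.py w2
python3 - <<'E'
from h import *
c=np.load("w2.npz");im=c["im"]
hsv=cv2.cvtColor(im,cv2.COLOR_RGB2HSV)
m=(hsv[...,1]<60)&(hsv[...,2]>100)
for b,a,ce in blobs(m,200): print(a,ce.round(),plane(c,ce,30)[0].round(1))
E
```

```text
clock: 2.7
eef_pos: [632.5, 126.5, 231.0]
tcp_rot: [-3.141, 0.0, 0.841]
contact_force: [-0.3, 0.7, -0.2]
opening: 0.998
grasp_force: 0.0
2.7 [632.5 126.5 231. ] [-3.141  0.     0.841] [ 0.2   0.38  1.59 -0.    1.17  0.93] [-0.3  0.7 -0.2]
59731 [401. 163.] [774.8   7.7  30. ]
1299 [181. 106.] [621.5 236.3  30. ]
1878 [249. 164.] [634.8 131.6  30. ]
7814 [ 38. 261.] [327.2 225.1  30. ]
1055 [ 89. 370.] [224.1  55.2  30. ]
751 [414. 370.] [ 607.3 -288.    30. ]
```

View pics/w2.png

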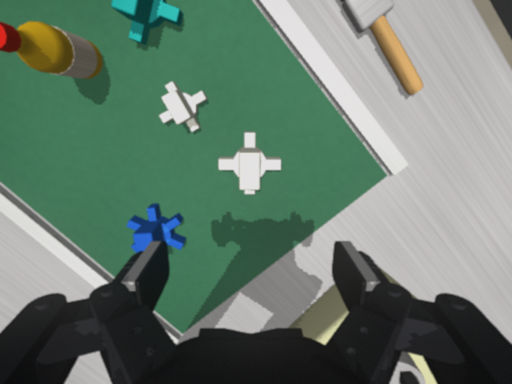

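The wrist view shows the large white gear at (250,164), its block upright in the image and its teeth tips at (219,164), (281,164) and (250,133). I'll turn those into a centre and an angle.

Run:
```python
from h import *
c=np.load("w2.npz");im=c["im"]
hsv=cv2.cvtColor(im,cv2.COLOR_RGB2HSV)
m=(hsv[...,1]<60)&(hsv[...,2]>100)
b=[b for b,a,ce in blobs(m,200) if abs(ce[0]-249)<9 and abs(ce[1]-164)<9][0]
ys,xs=np.nonzero(b)
L=np.array([xs.min(),ys[xs<=xs.min()+3].mean()]);Rr=np.array([xs.max(),ys[xs>=xs.max()-3].mean()])
l,r=plane(c,[L,Rr],20)
print(L,Rr,l,r,(l+r)/2,np.linalg.norm(l-r))
d=l-r;print("short axis dir",np.degrees(np.arctan2(d[1],d[0])))
# block: rows below 172
for y in (145,150,176,180,184):
    x=xs[ys==y];print(y,x.min(),x.max())
print(ys.min(),ys.max(),plane(c,[(250,ys.min())],20),plane(c,[(250,ys.max())],60))
e=sense()["eef_pos"];yaw=sense()["tcp_rot"][2]
D=((l+r)/2-e)[:2];print("tool dx,dy",D@[np.cos(yaw),np.sin(yaw)],D@[np.sin(yaw),-np.cos(yaw)],np.degrees(yaw))
```

```text
[218.         163.24074074] [281.   163.72] [604.75355458 157.57957703  20.        ] [663.97298238 103.55652896  20.        ] [634.36326848 130.56805299  20.        ] 80.1587821280603
short axis dir 137.62729968176717
145 243 255
150 238 261
176 237 262
180 239 260
184 239 260
131 194 [[661.95324584 160.31265634  20.        ]] [[616.13826073 109.23974116  60.        ]]
tool dx,dy 4.284329382007645 -1.3122185777949487 48.529392104864726
```

```bash
python3 -m creep '[{"x":4.3,"y":-1.3,"z":0,"rx":0,"ry":0,"rz":0.015,"hand":85},{"x":0,"y":0,"z":45,"rx":0,"ry":0,"rz":0,"hand":85},{"x":0,"y":0,"z":45,"rx":0,"ry":0,"rz":0,"hand":85},{"x":0,"y":0,"z":45,"rx":0,"ry":0,"rz":0,"hand":85},{"x":0,"y":0,"z":40,"rx":0,"ry":0,"rz":0,"hand":85},{"x":0,"y":0,"z":20,"rx":0,"ry":0,"rz":0,"hand":85},{"x":0,"y":0,"z":10,"rx":0,"ry":0,"rz":0,"hand":85},{"x":0,"y":0,"z":0,"rx":0,"ry":0,"rz":0,"hand":10},{"x":0,"y":0,"z":0,"rx":0,"ry":0,"rz":0,"hand":10},{"x":0,"y":0,"z":0,"rx":0,"ry":0,"rz":0,"hand":10},{"x":0,"y":0,"z":0,"rx":0,"ry":0,"rz":0,"hand":10},{"x":0,"y":0,"z":0,"rx":0,"ry":0,"rz":0,"hand":10},{"x":0,"y":0,"z":0,"rx":0,"ry":0,"rz":0,"hand":10},{"x":0,"y":0,"z":0,"rx":0,"ry":0,"rz":0,"hand":10}]' 60
```

```text
clock: 4.5
eef_pos: [635.5, 130.7, 27.5]
tcp_rot: [3.14, -0.002, 0.821]
contact_force: [-0.0, -0.2, 6.6]
opening: 0.273
grasp_force: 60.1
```

Grip is good: the opening reads about 23 mm at 60 N. I'll lift, carry it to a viewing pose short of the coupling, and turn it to about 8°.

```bash
python3 -m creep '[{"x":0,"y":0,"z":-30,"rx":0,"ry":0,"rz":0,"hand":10},{"x":0,"y":0,"z":-50,"rx":0,"ry":0,"rz":0,"hand":10},{"x":0,"y":0,"z":-60,"rx":0,"ry":0,"rz":0,"hand":10},{"x":0,"y":0,"z":-60,"rx":0,"ry":0,"rz":0,"hand":10},{"x":-45.3,"y":14.25,"z":0,"rx":0,"ry":0,"rz":0,"hand":10},{"x":-45.3,"y":14.25,"z":0,"rx":0,"ry":0,"rz":0,"hand":10},{"x":-45.3,"y":14.25,"z":0,"rx":0,"ry":0,"rz":0,"hand":10},{"x":-45.3,"y":14.25,"z":0,"rx":0,"ry":0,"rz":0,"hand":10},{"x":-45.3,"y":14.25,"z":0,"rx":0,"ry":0,"rz":0,"hand":10},{"x":-45.3,"y":14.25,"z":0,"rx":0,"ry":0,"rz":0,"hand":10},{"x":-45.3,"y":14.25,"z":0,"rx":0,"ry":0,"rz":0,"hand":10},{"x":-45.3,"y":14.25,"z":0,"rx":0,"ry":0,"rz":0,"hand":10},{"x":0,"y":0,"z":0,"rx":0,"ry":0,"rz":0.136,"hand":10},{"x":0,"y":0,"z":0,"rx":0,"ry":0,"rz":0.136,"hand":10},{"x":0,"y":0,"z":0,"rx":0,"ry":0,"rz":0.136,"hand":10},{"x":0,"y":0,"z":0,"rx":0,"ry":0,"rz":0.136,"hand":10},{"x":0,"y":0,"z":0,"rx":0,"ry":0,"rz":0.136,"hand":10},{"x":0,"y":0,"z":0,"rx":0,"ry":0,"rz":0,"hand":10},{"x":0,"y":0,"z":0,"rx":0,"ry":0,"rz":0,"hand":10}]'
python3 look.py w3
python3 - <<'E'
from h import *
c=np.load("w3.npz")
uv=c["K"]@(c["R"]@[571,-198,100]+c["t"]);print(uv/uv[2])
E
```

```text
clock: 6.88
eef_pos: [470.8, -212.3, 226.3]
tcp_rot: [-3.141, 0.0, 0.144]
contact_force: [0.1, -0.9, -1.3]
opening: 0.273
grasp_force: 59.3
6.875 [ 470.8 -212.3  226.3] [-3.141  0.     0.144] [-0.43  0.19  1.87  0.    1.08  1.  ] [ 0.1 -0.9 -1.3]
[251.17457365  74.26561807   1.        ]
```

View pics/w3.png

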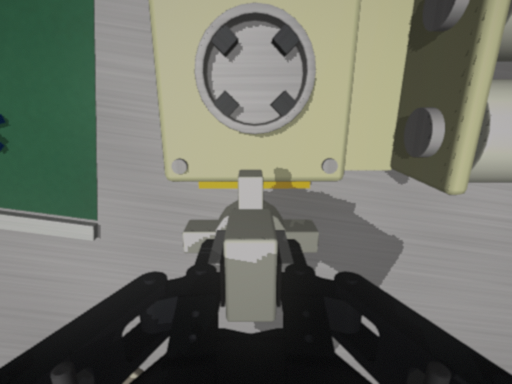

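The view shows the cup rim centred near (255,69), spanning columns 194–316 and rows 3–134. Its dark teeth are at (226,40), (286,40), (284,103) and (228,103). The held gear sits square in the fingers, with its front tooth at (250,175) and side tips at (184,233) and (317,233).

Run:
```python
from h import *
c=np.load("w3.npz");im=c["im"]
hsv=cv2.cvtColor(im,cv2.COLOR_RGB2HSV);roi=np.zeros(im.shape[:2],bool);roi[0:140,170:340]=1
m=((hsv[...,1]<45)|(hsv[...,2]<75))&roi
b=max(blobs(m,500),key=lambda t:t[1])[0]
k=max(cv2.findContours(b.astype(np.uint8),cv2.RETR_EXTERNAL,cv2.CHAIN_APPROX_NONE)[0],key=cv2.contourArea)
w=plane(c,k[:,0],100)[:,:2].astype(np.float32);e=cv2.fitEllipse(w);print("rim",e,k[:,0].min(0),k[:,0].max(0))
m=(hsv[...,2]<62)&roi
P=[]
for b,a,ce in blobs(m,60):
    p=plane(c,ce,95)[0,:2];d=p-e[0];P.append(p)
    print("tooth",a,ce.round(1),p.round(1),np.hypot(*d).round(1),np.degrees(np.arctan2(d[1],d[0])).round(1))
g=(hsv[...,1]<60)&(hsv[...,2]>60)
zt=226.3-27.5+20
l,r=plane(c,[(184,234),(317,234)],zt);print("gear mid",(l+r)/2,np.linalg.norm(l-r),np.degrees(np.arctan2(*(l-r)[1::-1])))
t=plane(c,[(250,171)],zt-10);print("front tip",t)
cv2.imwrite("pics/w3c.png",cv2.resize(im[0:270,165:345],None,fx=2.2,fy=2.2,interpolation=2)[:,:,::-1])
```

```text
rim ((575.727783203125, -194.1281280517578), (103.96636199951172, 127.88289642333984), 159.7726287841797) [170   0] [315 134]
tooth 370 [254.9  19.6] [ 614.9 -194.9] 39.2 -1.1
tooth 200 [216.9  53.4] [ 584.2 -165.5] 29.8 73.6
tooth 93 [279.3  47.2] [ 596.8 -219.2] 32.8 -50.0
tooth 76 [300.4  50.4] [ 596.8 -238. ] 48.7 -64.3
gear mid [ 474.1188848  -211.32129388  218.8       ] 77.58382946862628 98.17190511223433
front tip [[ 509.0345323 -206.0396597  208.8      ]]
```

View pics/w3c.png

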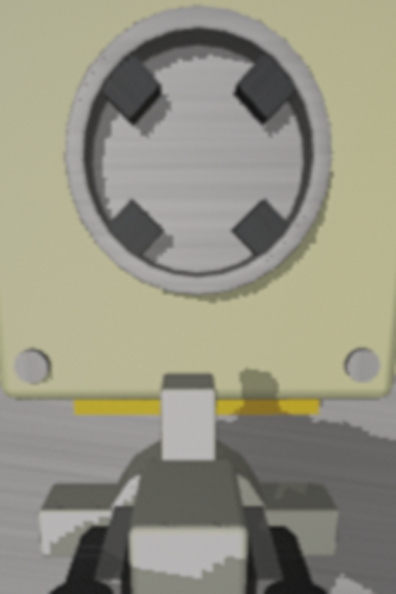

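The crop shows the rim spanning columns 65–331 and rows 7–295. Tooth tops are centred near (131,84), (263,83), (135,229) and (261,228), so the cup is nearly aligned with the image axes. The colour mask leaked, so I'll use these pixels instead.

Run:
```python
from h import *
c=np.load("w3.npz")
f=lambda p,z:plane(c,np.array(p)/2.2+[165,0],z)[:,:2]
for q in ([(65,151),(331,151),(198,7),(198,295)],[(83,151),(313,151),(198,28),(198,275)]):
    o=f(q,100);lr=(o[0]+o[1])/2;tb=(o[2]+o[3])/2
    print(lr.round(1),tb.round(1),np.linalg.norm(o[0]-o[1]).round(1),np.linalg.norm(o[2]-o[3]).round(1))
T=f([(131,84),(263,83),(135,229),(261,228)],98);C=T.mean(0);print(T.round(1),C.round(1))
for p in T:print(np.degrees(np.arctan2(*(p-C)[::-1])).round(1)%90,np.linalg.norm(p-C).round(1))
for q in ([(131,84),(263,83)],[(135,229),(261,228)],[(135,229),(131,84)],[(261,228),(263,83)]):
    a=f(q,98);d=a[1]-a[0];print("edge",(np.degrees(np.arctan2(d[1],d[0]))%90).round(1))
# held gear: side tips' top-face outer edges, front tip
z=218.8
a=f([(40,532),(336,532),(188,387)],z);print("gear",a.round(1),((a[0]+a[1])/2).round(1))
```

```text
[ 576.  -200.7] [ 572.7 -201.2] 106.3 106.6
[ 576.  -200.7] [ 573.4 -201.1] 91.9 91.4
[[ 596.5 -171.2]
 [ 604.1 -222.2]
 [ 542.9 -179.1]
 [ 550.7 -231. ]] [ 573.5 -200.9]
52.3 37.5
55.1 37.3
54.599999999999994 37.6
52.8 37.8
edge 8.5
edge 8.6
edge 8.4
edge 9.3
gear [[ 463.5 -172.8]
 [ 474.7 -251.2]
 [ 508.6 -206.4]] [ 469.1 -212. ]
```

Measured cup diameters (about 106 outside, 91.7 inside) match the given sizes. The centre is (573.3,-201) and the gaps are at 8.6°. Now I'll move over it and start the descent.

```bash
python3 -m creep '[{"x":34.6,"y":1.3,"z":0,"rx":0,"ry":0,"rz":-0.006,"hand":10},{"x":34.6,"y":1.3,"z":0,"rx":0,"ry":0,"rz":0,"hand":10},{"x":34.6,"y":1.2,"z":0,"rx":0,"ry":0,"rz":0,"hand":10},{"x":0,"y":0,"z":30,"rx":0,"ry":0,"rz":0,"hand":10},{"x":0,"y":0,"z":30,"rx":0,"ry":0,"rz":0,"hand":10},{"x":0,"y":0,"z":26,"rx":0,"ry":0,"rz":0,"hand":10},{"x":0,"y":0,"z":5,"rx":0,"ry":0,"rz":0,"hand":10},{"x":0,"y":0,"z":4,"rx":0,"ry":0,"rz":0,"hand":10},{"x":0,"y":0,"z":4,"rx":0,"ry":0,"rz":0,"hand":10},{"x":0,"y":0,"z":4,"rx":0,"ry":0,"rz":0,"hand":10},{"x":0,"y":0,"z":0,"rx":0,"ry":0,"rz":0,"hand":10}]'
python3 look.py w4
```

```text
clock: 8.3
eef_pos: [574.2, -201.1, 123.4]
tcp_rot: [3.142, -0.0, 0.147]
contact_force: [-0.6, 0.6, -1.0]
opening: 0.27
grasp_force: 59.2
8.3 [ 574.2 -201.1  123.4] [ 3.142 -0.     0.147] [-0.34  0.45  1.76  0.    0.94  1.08] [-0.6  0.6 -1. ]
```

View pics/w4.png

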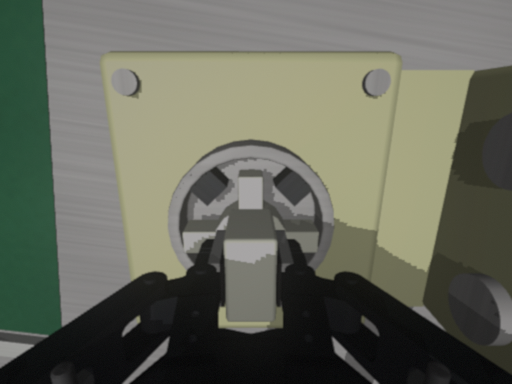

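The front tooth at (250,190) sits midway between the dark cup teeth at (210,188) and (293,188), and the side teeth lie inside the rim. There is no contact force, so I'll go down the remaining 18 mm.

```bash
python3 -m creep '[{"x":0,"y":0,"z":4,"rx":0,"ry":0,"rz":0,"hand":10},{"x":0,"y":0,"z":4,"rx":0,"ry":0,"rz":0,"hand":10},{"x":0,"y":0,"z":4,"rx":0,"ry":0,"rz":0,"hand":10},{"x":0,"y":0,"z":3,"rx":0,"ry":0,"rz":0,"hand":10},{"x":0,"y":0,"z":1.5,"rx":0,"ry":0,"rz":0,"hand":10},{"x":0,"y":0,"z":0.5,"rx":0,"ry":0,"rz":0,"hand":10},{"x":0,"y":0,"z":0,"rx":0,"ry":0,"rz":0,"hand":10}]'
```

```text
clock: 9.22
eef_pos: [574.3, -201.2, 106.4]
tcp_rot: [3.142, -0.0, 0.147]
contact_force: [-0.1, -0.8, -2.2]
opening: 0.274
grasp_force: 59.2
```

```bash
python3 -m creep '[{"x":0,"y":0,"z":1,"rx":0,"ry":0,"rz":0,"hand":10},{"x":0,"y":0,"z":0.7,"rx":0,"ry":0,"rz":0,"hand":10},{"x":0,"y":0,"z":0,"rx":0,"ry":0,"rz":0,"hand":10}]'
```

```text
clock: 9.6
eef_pos: [574.4, -201.2, 105.5]
tcp_rot: [3.141, -0.0, 0.147]
contact_force: [-2.3, 0.7, 7.1]
opening: 0.27
grasp_force: 60.5
```

Contact starts at exactly the predicted height. I'll press slightly more to seat it.

```bash
python3 -m creep '[{"x":0,"y":0,"z":0.7,"rx":0,"ry":0,"rz":0,"hand":10},{"x":0,"y":0,"z":0.5,"rx":0,"ry":0,"rz":0,"hand":10},{"x":0,"y":0,"z":0,"rx":0,"ry":0,"rz":0,"hand":10}]'
```

```text
clock: 9.98
eef_pos: [574.4, -201.2, 105.5]
tcp_rot: [3.141, -0.001, 0.147]
contact_force: [-7.4, 2.6, 18.1]
opening: 0.276
grasp_force: 62.1
```

```bash
python3 -m creep '[{"x":0,"y":0,"z":-0.8,"rx":0,"ry":0,"rz":0,"hand":10},{"x":0,"y":0,"z":0,"rx":0,"ry":0,"rz":0,"hand":60},{"x":0,"y":0,"z":0,"rx":0,"ry":0,"rz":0,"hand":60},{"x":0,"y":0,"z":0,"rx":0,"ry":0,"rz":0,"hand":60},{"x":0,"y":0,"z":0,"rx":0,"ry":0,"rz":0,"hand":60},{"x":0,"y":0,"z":-10,"rx":0,"ry":0,"rz":0,"hand":60},{"x":0,"y":0,"z":-30,"rx":0,"ry":0,"rz":0,"hand":60},{"x":0,"y":0,"z":-50,"rx":0,"ry":0,"rz":0,"hand":60},{"x":0,"y":0,"z":-50,"rx":0,"ry":0,"rz":0,"hand":60},{"x":-40,"y":0,"z":0,"rx":0,"ry":0,"rz":0,"hand":60},{"x":-40,"y":0,"z":0,"rx":0,"ry":0,"rz":0,"hand":60},{"x":0,"y":0,"z":0,"rx":0,"ry":0,"rz":0,"hand":60},{"x":0,"y":0,"z":0,"rx":0,"ry":0,"rz":0,"hand":60}]'
python3 look.py w5
```

```text
clock: 11.6
eef_pos: [495.8, -213.1, 245.0]
tcp_rot: [3.141, -0.002, 0.146]
contact_force: [-1.1, -0.2, 0.8]
opening: 0.698
grasp_force: 0.0
11.6 [ 495.8 -213.1  245. ] [ 3.141e+00 -2.000e-03  1.460e-01] [-0.41  0.21  1.8   0.    1.13  1.02] [-1.1 -0.2  0.8]
```

View pics/w5.png

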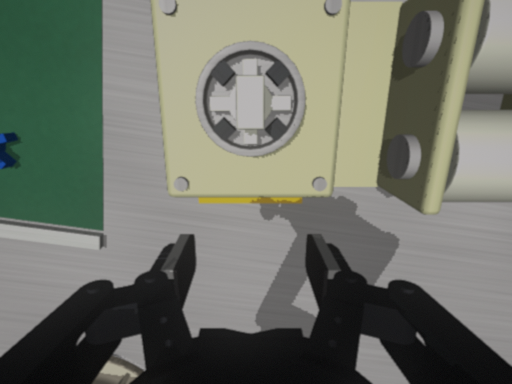

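The gear sits flat and centred in the cup at (250,101), its four teeth in the gaps between the dark teeth. The gripper is clear.

```bash
python3 -c "from rig import *; print(sign_off())"
```

```text
the job is handed in; nothing more can be done
None
```

The large white gear is fully home in the coupling with its teeth in the gaps, released with the gripper clear, and handed in at about 11.6 s; I did not touch the blue gear or the oil bottle.

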